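# Set out the going-out things on the entry ledge

## Robot

A 6-joint arm with a two-finger parallel gripper is mounted at the origin on the work surface. World frame = base frame: x ahead of the robot, y to its left, z up, the work surface at z = 0. Lengths are in m, angles in rad, forces in N, time in s.
With the tool pointing down it reaches from about 0.425 to 0.95 m from the base axis. Payload 14.7 kg.
Tool frame: the origin (TCP) lies on the centre line of the jaws, within the pads' length; the fingertips stand 17 mm ahead of it and the grasp point (between the pads) lies 2 mm behind it; z points along the fingers, y is the line along which they close (so a half turn about z gives the same grasp; the last joint's range is limited). The gripper opens to 85 mm and grips with 20 to 120 N. Pads are 22 mm wide; open, the fingers measure 114 mm over their backs; the gripper's body (76 mm by 85 mm) begins 54 mm behind the grasp point. The pads swing forward as they close: fully open they stand 13 mm farther back than shut.
Start: joints at [1.152, 0.48, 1.596, -0, 1.065, -0.047], TCP at [0.236, 0.606, 0.248] pointing down, gripper open.
Joint ranges: [-2.75, 2.75], [-0.82, 2.05], [0.23, 2.67], [-1.56, 4.7], [0.09, 2.69], [-2.92, 2.92]. Speed limits (rad/s): [1.89, 1.89, 2.39, 3.01, 3.01, 3.01].

## Interface

Orientations are given as a unit quaternion [w, x, y, z].
In Python, from bench import arm, vision gives the robot as it stands. The module is installed in compiled form; this text tells all that it offers.
- The arm moves only by the tool step_arm, never from a script. Its argument "motion" is a list of rows, each a list of 3 entries, a list of its own where there are three numbers: the gripper's target within -1 to 1 (fully open at 1, half-way at 0, shut at -1), then the shift along the world's x, y, z in m, then the turn about the world's z in degrees. In form: [[jaw, [dx, dy, dz], roll], ...]. A call has 1 to 10 rows; each row shifts and turns the commanded pose from where the row before left it; what a row does not reach is not made up. A row lasts 1/8 s, in which the tool goes at most 62.5 mm and 10.7 degrees, less where a joint would pass 70% of its speed; a pose out of reach is approached as far as the arm can. A call is refused whole if a number of a shift passes 0.0625 or a number of a turn 10.7, either way. A call with a gripper value outside its range is refused whole. The fingers move at their own pace and stop on an object; the grip force is fixed at half the most. Time passes only in rows, so rows that do not move let the fingers close. It gives the time, the measured TCP pose, the force and the opening at its end, in the units of the state.
- arm.get_state(): the state, without advancing time (a new reading comes with each control period).
- vision.get_image(name): name is "side" or "top" or "wrist"; returns a dict with "img" (420x560x3 uint8, blue, green, red), "fovy" (degrees; the focal length in pixels is half the picture's height over the tangent of half this angle, whatever the lens; pixels are square), "cx", "cy" (the principal point, pixels), "k1" (the pictures are not rectified: a ray, as slopes to the right and down, at radius r is drawn at 1 + k1 r^2 times it, then the intrinsics apply), "T" (4x4, takes a point from camera to world coordinates). Camera axes: x right, y down, z forward; pixel columns grow to the right and rows downward; lengths in m; the calibration is good to about 2 mm. A picture is of the moment at which its call begins. There is no depth.
- arm.hand_in(): hands the job in, once; it reports no verdict.
The state is a dict: "time": time; "qpos": joint angles; "qd": joint speeds; "effort": joint torques, N m; "position": TCP position; "tcp_rot": TCP orientation; "ft_force": force on the tool from outside, world axes, zero at the start; "torque": the same for the moment, N m; "width": finger opening in m.
Only numpy, scipy, OpenCV 4.12 (cv2) and the standard library are available. Lean on these libraries where they do the work, as an engineer would, in place of code of your own. Each camera call takes 0.05 s, during which the arm holds its last target. There are 200 camera calls.

## Task

Set out the things for going out so they can be found in the dark: lay the bike lock key flat on the bottom of the terracotta dish, in the middle, lay the card case flat on the ledge exactly halfway between the centre of the dish and the centre of the key safe, and stand the small lip balm tin, right way up, on the middle of the card case. Lay the wooden shoehorn flat along the robot's side of the key safe, parallel to the safe's long side and centred on it, leaving a gap of about 3 cm to the safe's near face for fingers (measured to the shoehorn at its widest, the blade). Keep every thing the way up it lies now, and leave the large shoe polish tin and the glasses case where they are.

Things in the scene. Friction and masses are not known exactly. Their poses are not given: they have to be found in the camera images.
- dish: round open terracotta dish, fixed to the ledge. Outer diameter 116 mm at the foot and 136 mm at the rim, 30 mm high, wall 5 mm, inner floor 6 mm above the ledge. Origin: centre of the underside, z up. Stands left or right of the key safe; its yaw has no visible meaning.
- key_safe: compact dark steel key safe lying on its back, fixed to the ledge: 84 mm (its x) by 120 mm (its y, the long side) by 40 mm high, with a round knurled knob (diameter 40 mm) on top, off-centre, 32 mm towards its +y end, reaching 54 mm above the ledge. Its -x face looks roughly towards the robot (yaw within about 20 degrees). Origin: centre of the underside. The safe's centre is always 290 mm from the dish's centre.
- card_case: loose flat brushed aluminium card case, 92 mm (its x) by 58 mm (its y) by 12 mm thick, 90 g, lying flat. Origin: centre of the underside, z up.
- balm_tin: loose small round chrome lip balm tin, diameter 43 mm, 18 mm high, 30 g, standing flat, lid up. Origin: centre of the underside, z up.
- bike_key: loose bike lock key lying flat, 62 mm long along its x: black plastic bow 30 mm by 26 mm (across, its y) by 10 mm thick whose centre lies at x = -16 mm, and a steel blade 8 mm wide and 4 mm thick towards +x. Origin: mid-length, at the underside of the bow, z up.
- shoehorn: loose short wooden shoehorn lying flat, 170 mm long along its x: handle 26 mm wide and 12 mm thick from x = -85 to +12 mm, then a shallow-scooped blade about 40 mm wide, 12 mm high at the rims, to x = +85 mm, with a rounded tip. About 60 g. Origin: mid-length, at the underside, z up; the centre of mass is about at the origin, where the handle can be gripped at x about -5 mm.
- polish_tin: bystander: large round dark steel shoe polish tin, diameter 72 mm, 25 mm high. Origin: centre of the underside. Leave alone.
- glasses_case: bystander: black glasses case, 60 mm (its x) by 155 mm (its y) by 38 mm high. Origin: centre of the underside. Leave alone.

How it is judged:
By the outcome, as a careful person would: the job done as asked, in the order asked, and still so for the second after the job is handed in, with the robot touching nothing.
It also fails if it takes over 109 s, if anything falls off the work surface, if the arm or the gripper's body presses on something with over 40 N, if the wrist force passes 120 N, or if a joint passes its speed limit or range.

## Working session

There is one attempt and no reset: what is moved stays moved. The work goes in short steps, Python scripts to look and compute and a tool call to move; the robot and the scene stay as the last step left them, time stands still between calls to the robot, and variables do not carry over. Pictures are saved under pics/ and viewed, on a budget of 14 in all, crops included, one or two more only if the job needs it, and the job is handed in when it is done.

Besides the shell and the picture viewer there is one more tool, called after "Call:" by a JSON object that holds its "method" and its "body", one argument or row to a line. step_arm: Moves the arm, as the interface text tells. Its arguments: {"type":"object","properties":{"motion":{"type":"array","items":{"type":"array"}}},"required":["motion"]}

```bash
mkdir -p pics
cat > h.py <<'E'
import numpy as np, cv2
from bench import arm, vision
def grab(n, fn=None):
    d=vision.get_image(n)
    if fn: cv2.imwrite('pics/'+fn,d['img'])
    return d
def K(d):
    f=d['img'].shape[0]/2/np.tan(np.radians(d['fovy'])/2); return f
def px2w(d,u,v,z):
    f=K(d); xd=np.array([(u-d['cx'])/f,(v-d['cy'])/f]); x=xd.copy()
    for _ in range(30): x=xd/(1+d['k1']*(x@x))
    T=np.array(d['T']); r=T[:3,:3]@np.array([x[0],x[1],1]); o=T[:3,3]
    return o+r*(z-o[2])/r[2]
def w2px(d,p):
    T=np.array(d['T']); c=T[:3,:3].T@(np.array(p,float)-T[:3,3]); x=c[:2]/c[2]
    x=x*(1+d['k1']*(x@x)); f=K(d); return np.array([d['cx']+f*x[0],d['cy']+f*x[1]])
E
python3 - <<'E'
from h import *
for n in('top','side','wrist'):
    d=grab(n,n+'0.png'); print(n,d['fovy'],d['cx'],d['cy'],d['k1'],np.round(d['T'],3).tolist())
s=arm.get_state(); print(s)
E
```

```text
top 46.729781652241535 279.0366933101865 207.30039293070217 -0.10935505047816632 [[0.022, -0.998, 0.055, 0.543], [-1.0, -0.021, 0.02, -0.001], [-0.019, -0.055, -0.998, 1.092], [0.0, 0.0, 0.0, 1.0]]
side 55.134079483789286 286.6277457550654 212.24678500103883 -0.017332454553556153 [[0.912, -0.21, 0.352, 0.275], [-0.409, -0.433, 0.803, -0.707], [-0.016, -0.877, -0.481, 0.461], [0.0, 0.0, 0.0, 1.0]]
wrist 63.79832722854563 282.1973713579743 212.21070731192762 -0.04018743531764531 [[0.363, 0.898, 0.249, 0.173], [0.932, -0.35, -0.098, 0.63], [-0.0, 0.268, -0.963, 0.374], [0.0, 0.0, 0.0, 1.0]]
{'time': 0.15, 'qpos': array([ 1.15238536e+00,  4.80679181e-01,  1.59675406e+00, -3.46800312e-06,
        1.06510370e+00, -4.66144557e-02]), 'qd': array([-0.00160675, -0.00055727, -0.00371819, -0.0002871 , -0.00010724,
       -0.0007222 ]), 'effort': array([ 6.96822044e-04, -9.51147723e+01, -4.30457354e+01,  3.94275264e-05,
        8.20400339e-03,  1.52501337e-05]), 'position': array([0.23600156, 0.60530772, 0.2478161 ]), 'tcp_rot': array([-1.07317271e-04,  1.84828539e-01,  9.82770669e-01, -4.59788444e-04]), 'ft_force': array([-0.51519979, -0.81753852,  0.39330327]), 'torque': array([ 0.0246298 ,  0.00528601, -0.00646379]), 'width': 0.08523403934062615}
```

View pics/top0.png

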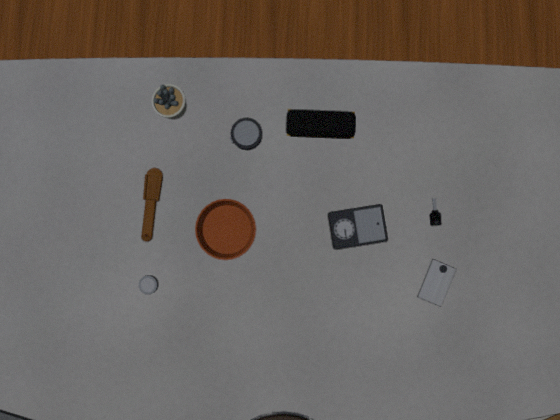

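View pics/side0.png

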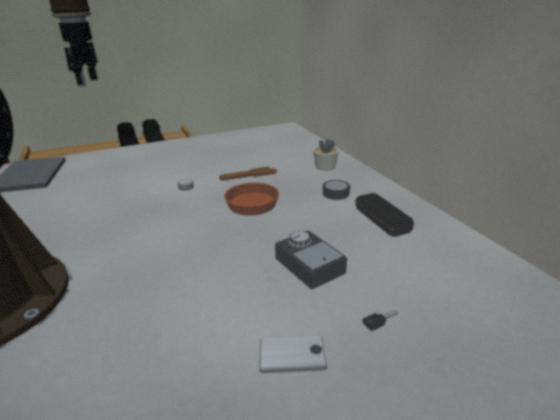

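The top view shows the dish at (226,229), safe (357,227) with its knob to the left (+y), shoehorn (150,205) with the blade up, balm tin (148,285), key (435,215) with its blade up, and card case (437,282). The side view agrees. Next I'll segment these.

```bash
cat > seg.py <<'E'
from h import *
d=grab('top'); im=d['img'].astype(np.int16)
bg=cv2.medianBlur(d['img'],5)
bgl=cv2.GaussianBlur(cv2.medianBlur(d['img'],151) if False else d['img'],(0,0),1).astype(np.int16)
def blob(name,box,z,thr=14):
    x0,y0,x1,y1=box; c=bgl[y0:y1,x0:x1]
    border=np.concatenate([c[0],c[-1],c[:,0],c[:,-1]]); m=np.median(border,0)
    mask=(np.abs(c-m).max(2)>thr).astype(np.uint8)
    cs,_=cv2.findContours(mask,cv2.RETR_EXTERNAL,cv2.CHAIN_APPROX_NONE)
    k=max(cs,key=cv2.contourArea).reshape(-1,2)+[x0,y0]
    w=np.array([px2w(d,u,v,z)[:2] for u,v in k])*1000
    (cx,cy),(a,b),an=cv2.minAreaRect(w.astype(np.float32))
    print(name,'rect c',np.round([cx,cy],1),'size',np.round([a,b],1),'ang',round(an,1),'centroid',np.round(px2w(d,*(lambda M:(M['m10']/M['m00'],M['m01']/M['m00']))(cv2.moments(k.reshape(-1,1,2).astype(np.int32))),z)[:2]*1000,1))
    return w
blob('dish',(185,190,267,268),.030)
blob('safe',(318,195,398,258),.040)
blob('card',(407,250,467,315),.012)
blob('balm',(130,265,168,305),.018)
blob('key',(420,190,450,235),.006)
blob('shoehorn',(132,158,172,250),.008)
blob('polish',(225,110,270,157),.025)
blob('glasses',(275,100,365,148),.038)
E
python3 - <<'E'
from seg import *
i=d['img']
a=cv2.resize(i[195:260,320:400],None,fx=5,fy=5,interpolation=cv2.INTER_CUBIC)
b=cv2.resize(i[190:255,415:455],None,fx=5,fy=5,interpolation=cv2.INTER_CUBIC)
e=cv2.resize(i[160:250,130:175],None,fx=4,fy=4,interpolation=cv2.INTER_CUBIC)
e=np.vstack([e,np.zeros((0,e.shape[1],3),np.uint8)])
H=max(a.shape[0],b.shape[0],e.shape[0]); p=lambda q:np.vstack([q,np.zeros((H-q.shape[0],q.shape[1],3),np.uint8)])
cv2.imwrite('pics/crop.png',np.hstack([p(a),p(b),p(e)]))
E
```

```text
dish rect c [550.8 137.9] size [135.9 136.6] ang 1.4 centroid [550.8 137.5]
safe rect c [ 562.3 -150.2] size [ 87.7 126.2] ang 10.1 centroid [ 562.2 -150.1]
card rect c [ 474.2 -347.8] size [19.8 22.6] ang 76.4 centroid [ 474.  -347.9]
balm rect c [423.1 305.4] size [42.3 43.3] ang 1.6 centroid [426.5 299. ]
key rect c [ 597.4 -331.3] size [60.8 29.7] ang 0.4 centroid [ 587.7 -330.1]
shoehorn rect c [602.5 310. ] size [ 46.6 171.3] ang 87.8 centroid [609.9 311.5]
polish rect c [764.   98.6] size [74.6 73.8] ang 1.0 centroid [764.   97.4]
glasses rect c [786.5 -67. ] size [157.1  67.1] ang 88.9 centroid [786.4 -66.8]
```

View pics/crop.png

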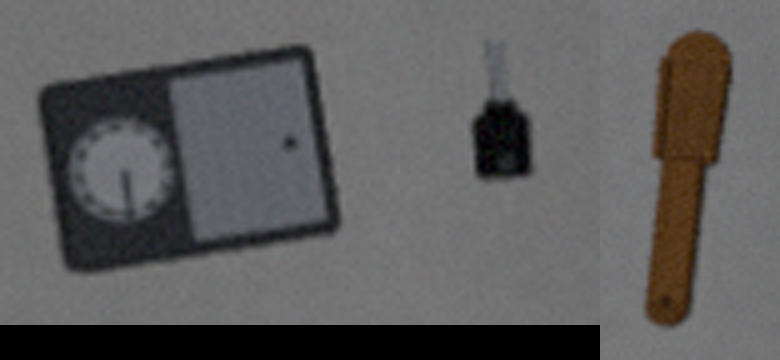

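Call:
{"method": "step_arm", "body": {
  "motion": [
    [1,[0.022,-0.05,0],2.13],
    [1,[0.022,-0.05,0],2.13],
    [1,[0.022,-0.05,0],2.13],
    [1,[0.022,-0.05,0],2.13],
    [1,[0.022,-0.05,0],2.13],
    [1,[0.022,-0.05,0],2.13],
    [1,[0.022,-0.05,0],2.13],
    [1,[0.022,-0.05,0],2.13],
    [1,[0.022,-0.05,0],2.13],
    [1,[0.022,-0.05,0],2.13]
  ]
}}

```text
time: 1.45
position: [0.4566, 0.1039, 0.2484]
tcp_rot: [0.0, -0.001, 1.0, 0.0]
ft_force: [1.1, 1.1, -0.6]
width: 0.0856
```

Call:
{"method": "step_arm", "body": {
  "motion": [
    [1,[0.01,-0.04,0],0],
    [1,[0.01,-0.04,0],0],
    [1,[0.01,-0.03,0],0]
  ]
}}

```text
time: 1.82
position: [0.4863, -0.0061, 0.2483]
tcp_rot: [0.0, 0.0, 1.0, -0.0]
ft_force: [-0.2, 0.3, -0.3]
width: 0.0853
```

Run:
```python
from h import *
d=grab('wrist','w1.png'); np.savez('w1.npz',**{k:v for k,v in d.items()}); print(np.round(d['T'],3).tolist())
```

```text
[[0.001, 0.963, 0.268, 0.418], [1.0, -0.001, 0.0, -0.006], [0.001, 0.268, -0.963, 0.374], [0.0, 0.0, 0.0, 1.0]]
```

View pics/w1.png

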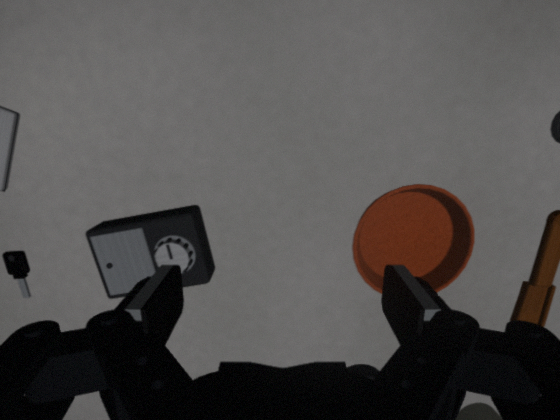

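The wrist view (down is +x, right is +y) shows the safe at (150,250), the dish at (415,240), the key bow at (16,263) and the card's edge at far left. I'll fit poses by silhouette in the top view and cross-check here.

```bash
cat > fit.py <<'E'
from h import *
from scipy.optimize import minimize
def box(x0,x1,y0,y1,z0,z1): return np.array([[x,y,z] for x in(x0,x1) for y in(y0,y1) for z in(z0,z1)],float)
def cyl(r0,r1,z0,z1,cx=0,cy=0):
    a=np.linspace(0,2*np.pi,48,endpoint=False); c,s=np.cos(a),np.sin(a)
    return np.vstack([np.c_[cx+r0*c,cy+r0*s,0*a+z0],np.c_[cx+r1*c,cy+r1*s,0*a+z1]])
M={'dish':[cyl(58,68,0,30)],'key_safe':[box(-42,42,-60,60,0,40)],
 'card':[box(-46,46,-29,29,0,12)],'balm':[cyl(21.5,21.5,0,18)],
 'key':[box(-31,-1,-13,13,0,10),box(-1,31,-4,4,3,7)],
 'shoehorn':[np.vstack([box(-72,12,-13,13,0,12),cyl(13,13,0,12,-72)]),np.vstack([box(12,65,-20,20,0,12),cyl(20,20,0,12,65)])]}
S=6
def sil(d,name,p,box_):
    x0,y0,x1,y1=box_; m=np.zeros(((y1-y0)*S,(x1-x0)*S),np.uint8); c,s=np.cos(p[2]),np.sin(p[2])
    R=np.array([[c,-s,0],[s,c,0],[0,0,1]])
    for P in M[name]:
        W=(P@R.T+[p[0],p[1],p[3] if len(p)>3 else 0])/1000
        q=np.array([w2px(d,w) for w in W]); q=(q-[x0,y0]+.5)*S-.5
        cv2.fillConvexPoly(m,cv2.convexHull(q.astype(np.float32)).round().astype(np.int32),255)
    m=cv2.resize(m,(x1-x0,y1-y0),interpolation=cv2.INTER_AREA).astype(float)/255
    return cv2.GaussianBlur(m,(0,0),.8)
def target(d,b,bright=None,thr=None,valid=None):
    x0,y0,x1,y1=b; c=cv2.GaussianBlur(d['img'],(0,0),.8)[y0:y1,x0:x1].astype(float)
    brd=np.concatenate([c[0],c[-1],c[:,0],c[:,-1]]); m=np.median(brd,0)
    D=np.abs(c-m).max(2); t=thr or 20
    return np.clip(D/(2*t),0,1)
def fit(d,name,b,p0,thr=None,fixyaw=False,z=None):
    t=target(d,b,thr=thr)
    zz=[] if z is None else [z]
    f=lambda q:((sil(d,name,[q[0],q[1],p0[2] if fixyaw else q[2]/100]+zz,b)-t)**2).sum()
    q0=[p0[0],p0[1]]+([] if fixyaw else [p0[2]*100])
    r=minimize(f,q0,method='Nelder-Mead',options=dict(initial_simplex=np.array([q0]+[np.array(q0)+6*np.eye(len(q0))[i] for i in range(len(q0))]),xatol=.05,fatol=.01))
    y=p0[2] if fixyaw else r.x[2]/100
    print(name,np.round(r.x[:2],1),'yaw',round(np.degrees(y),1),'cost',round(r.fun,1),'of',round((t**2).sum(),1)); return r.x[0],r.x[1],y
E
python3 - <<'E'
from fit import *
d=grab('top'); np.savez('top1.npz',**d)
for n,b,p,th,fy in[('dish',(185,190,267,268),(551,138,0),25,1),('key_safe',(318,195,398,258),(562,-150,.17),20,0),
 ('card',(407,250,467,315),(475,-335,-.3),8,0),('balm',(130,265,168,305),(423,305,0),10,1),('key',(420,190,450,235),(597,-331,0),14,0),('shoehorn',(132,158,172,250),(602,310,-.05),20,0)]:
    fit(d,n,b,p,th,fy)
print('card contrast',cv2.GaussianBlur(d['img'],(0,0),1)[282,405:470:4].mean(1).round())
w=np.load('w1.npz'); w={k:w[k] for k in w}
# cross-check dish with wrist: rim ellipse
hsv=cv2.cvtColor(w['img'],cv2.COLOR_BGR2HSV)
print('wrist pts', [np.round(px2w(w,u,v,z)*1000) for u,v,z in[(88,232,.04),(198,206,.04),(214,268,.04),(109,297,.04),(16,263,.01)]])
for a in (0,90,180,270):
    p=np.array([551+68*np.cos(np.radians(a)),138+68*np.sin(np.radians(a)),30])/1000; print('rim',a,w2px(w,p).round())
E
```

```text
dish [548.5 135.9] yaw 0.0 cost 813.5 of 3846.8
key_safe [ 560.  -151.7] yaw 11.8 cost 956.7 of 2215.7
card [ 508.5 -352.1] yaw -8.2 cost 604.7 of 513.8
balm [423.  309.7] yaw 0.0 cost 83.1 of 196.2
key [ 598.8 -329.5] yaw 5.0 cost 19.8 of 228.9
shoehorn [603.  312.7] yaw -4.9 cost 16.3 of 1110.1
card contrast [139. 139. 137. 138. 132. 133. 137. 137. 138. 135. 136. 130. 132. 133.
 134. 133. 132.]
wrist pts [array([ 533., -211.,   40.]), array([504., -92.,  40.]), array([574., -79.,  40.]), array([ 610., -200.,   40.]), array([ 583., -326.,   10.])]
rim 0 [407. 300.]
rim 90 [474. 244.]
rim 180 [420. 183.]
rim 270 [351. 245.]
```

```bash
cat >> fit.py <<'E'
def target(d,b,thr=None):
    x0,y0,x1,y1=b; g=cv2.resize(d['img'][y0:y1,x0:x1],None,fx=S,fy=S,interpolation=cv2.INTER_CUBIC).astype(float)
    g=cv2.GaussianBlur(g,(0,0),.8*S)
    m=np.median(np.concatenate([g[0],g[-1],g[:,0],g[:,-1]]),0)
    k=(np.abs(g-m).max(2)>thr).astype(np.uint8)
    cs,_=cv2.findContours(k,cv2.RETR_EXTERNAL,cv2.CHAIN_APPROX_NONE); k[:]=0
    cv2.drawContours(k,[max(cs,key=cv2.contourArea)],-1,255,-1)
    return cv2.GaussianBlur(cv2.resize(k,(x1-x0,y1-y0),interpolation=cv2.INTER_AREA).astype(float)/255,(0,0),.8)
E
python3 - <<'E'
from fit import *
d=np.load('top1.npz'); d={k:d[k] for k in d}
r={}
for n,b,p,th,fy in[('dish',(185,190,267,268),(551,138,0),30,1),('key_safe',(318,195,398,258),(562,-150,.17),25,0),
 ('balm',(130,265,168,305),(423,305,0),15,1),('key',(420,190,450,235),(597,-331,0),20,0),('shoehorn',(132,158,172,250),(602,310,-.05),25,0)]:
    r[n]=fit(d,n,b,p,th,fy)
print(np.hypot(r['dish'][0]-r['key_safe'][0],r['dish'][1]-r['key_safe'][1]))
print('card',[px2w(d,u,v,.012).round(3) for u,v in[(433,259),(456,268),(441,306),(418,298)]])
w=np.load('w1.npz'); w={k:w[k] for k in w}; x,y,a=r['key_safe']
im=w['img'].copy()
for P in M['key_safe'][0]:
    c,s=np.cos(a),np.sin(a); q=w2px(w,np.array([x+c*P[0]-s*P[1],y+s*P[0]+c*P[1],P[2]])/1000); print(P,q.round())
E
```

```text
dish [547.6 135.4] yaw 0.0 cost 782.3 of 3771.7
key_safe [ 559.4 -151.1] yaw 12.0 cost 646.6 of 2864.1
balm [423.  309.5] yaw 0.0 cost 1.1 of 291.5
key [ 598.8 -329.3] yaw 7.2 cost 27.5 of 180.5
shoehorn [602.6 312.7] yaw -4.9 cost 3.6 of 1025.7
286.68588470231623
card [array([ 0.493, -0.325,  0.012]), array([ 0.474, -0.377,  0.012]), array([ 0.389, -0.344,  0.012]), array([ 0.406, -0.292,  0.012])]
[-42. -60.   0.] [100. 219.]
[-42. -60.  40.] [ 81. 230.]
[-42.  60.   0.] [198. 198.]
[-42.  60.  40.] [189. 207.]
[ 42. -60.   0.] [124. 283.]
[ 42. -60.  40.] [108. 300.]
[42. 60.  0.] [217. 265.]
[42. 60. 40.] [211. 280.]
```

Call:
{"method": "step_arm", "body": {
  "motion": [
    [1,[0.01,-0.05,0],0],
    [1,[0.01,-0.05,0],0],
    [1,[0.01,-0.05,0],0],
    [1,[0.01,-0.05,0],0],
    [1,[0.01,-0.05,0],0],
    [1,[0.01,-0.05,0],0],
    [1,[0.01,-0.015,0],0]
  ]
}}

```text
time: 2.8
position: [0.5563, -0.3216, 0.2479]
tcp_rot: [-0.0, 0.001, 1.0, -0.0]
ft_force: [-0.2, 0.7, 0.2]
width: 0.0857
```

Run:
```python
from h import *
d=grab('wrist','w2.png'); np.savez('w2.npz',**d)
```

```text
(no output)
```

View pics/w2.png

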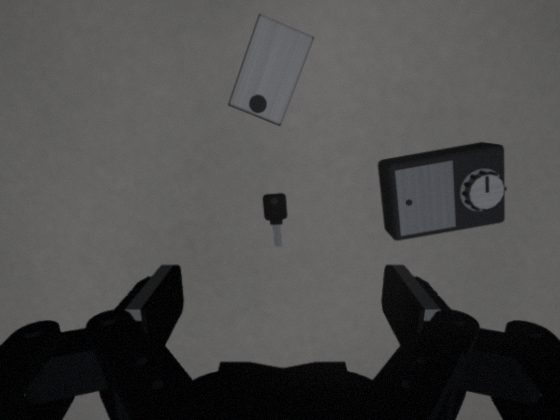

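Here the key sits at (275,218), the card's corners are (259,14), (313,38), (281,125), (229,105), and the safe is at (445,190). The arm hid parts of the earlier top frame, so I'll refit from the unobstructed first top picture and this wrist view.

Run:
```python
from fit import *
d=np.load('top1.npz'); d={k:d[k] for k in d}; d['img']=cv2.imread('pics/top0.png')
r={}
for n,b,p,th,fy in[('dish',(185,190,267,268),(551,138,0),30,1),('key_safe',(318,195,398,258),(562,-150,.17),25,0),
 ('balm',(130,265,168,305),(423,305,0),15,1),('key',(420,190,450,235),(597,-331,0),20,0),('shoehorn',(132,158,172,250),(602,310,-.05),25,0)]:
    r[n]=fit(d,n,b,p,th,fy)
print(np.hypot(r['dish'][0]-r['key_safe'][0],r['dish'][1]-r['key_safe'][1]))
w=np.load('w2.npz'); w={k:w[k] for k in w}
print('wrist:')
fit(w,'key_safe',(372,130,525,250),(562,-150,.17),8)
fit(w,'key',(252,180,300,255),(597,-331,.1),8)
C=np.array([px2w(w,u,v,.012)[:2]*1000 for u,v in[(259,14),(313,38),(281,125),(229,105)]]).astype(np.float32)
print('card corners',C.round(1).tolist(),C.mean(0),[np.linalg.norm(C[i]-C[i-1]).round(1) for i in range(4)],np.degrees(np.arctan2(*(C[3]+C[2]-C[0]-C[1])[::-1])))
fit(w,'card',(215,2,330,140),(C[:,0].mean(),C[:,1].mean(),np.arctan2(*(C[3]+C[2]-C[0]-C[1])[::-1])),5)
```

```text
dish [550.9 137.6] yaw 0.0 cost 4.4 of 2875.0
key_safe [ 562.4 -151.7] yaw 10.0 cost 3.5 of 2146.9
balm [423.3 309.5] yaw 0.0 cost 2.1 of 284.7
key [ 599.1 -330.5] yaw 1.3 cost 31.4 of 174.5
shoehorn [602.9 312.6] yaw -4.9 cost 4.6 of 1011.9
289.5373900851001
wrist:
key_safe [ 562.2 -151.4] yaw 10.1 cost 28.4 of 10444.1
key [ 599.9 -328.6] yaw 4.5 cost 40.5 of 879.6
card corners [[389.5, -343.1000061035156], [411.20001220703125, -290.3999938964844], [494.6000061035156, -322.1000061035156], [474.3999938964844, -375.5]] [ 442.42413 -332.78656] [np.float32(90.9), np.float32(57.0), np.float32(89.3), np.float32(57.1)] -20.8295
card [ 442.2 -333.9] yaw -21.5 cost 85.0 of 5771.9
```

Call:
{"method": "step_arm", "body": {
  "motion": [
    [-0.1,[0.009,-0.003,-0.04],1.5],
    [-0.1,[0.009,-0.003,-0.04],1.5],
    [-0.1,[0.009,-0.003,-0.04],1.5],
    [-0.1,[0,0,-0.04],0],
    [-0.1,[0,0,-0.035],0],
    [-0.1,[0,0,-0.015],0],
    [-0.1,[0,0,-0.01],0]
  ]
}}

```text
time: 3.72
position: [0.5834, -0.3279, 0.0282]
tcp_rot: [0.0, -0.039, 0.999, 0.0]
ft_force: [0.4, 1.5, 0.8]
width: 0.0387
```

Run:
```python
from h import *
d=grab('wrist'); cv2.imwrite('pics/w3.png',d['img'])
print(w2px(d,[.5835,-.3308,.01]),w2px(d,[.5995,-.3295,.005]),arm.get_state()['position'],arm.get_state()['ft_force'])
```

```text
[274.89719392 269.81537728] [275.36900836 295.20516817] [ 0.58306517 -0.32794063  0.02744606] [-0.55134857 -0.39571132 -0.82534754]
```

View pics/w3.png

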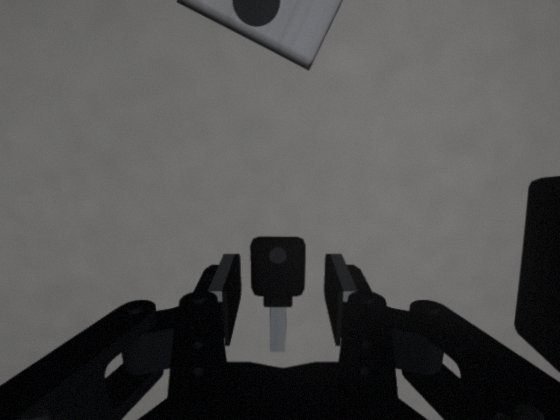

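The bow is centred between the pads at about (278,267), and the key is in line with the tool. Lowering and closing.

Call:
{"method": "step_arm", "body": {
  "motion": [
    [-0.1,[0,-0.001,-0.0075],0],
    [-0.1,[0,0,0],0],
    [-1,[0,0,0],0],
    [-1,[0,0,0],0],
    [-1,[0,0,0],0],
    [-1,[0,0,0],0]
  ]
}}

```text
time: 4.53
position: [0.5834, -0.3297, 0.0217]
tcp_rot: [0.0, -0.039, 0.999, -0.0]
ft_force: [-2.1, 1.0, 4.2]
width: 0.0237
```

Call:
{"method": "step_arm", "body": {
  "motion": [
    [-1,[0,0,0.03],0],
    [-1,[0,0,0.05],0],
    [-1,[0,0.01,0.05],0],
    [-1,[-0.005,0.05,0],0],
    [-1,[-0.005,0.05,0],0],
    [-1,[-0.005,0.05,0],0],
    [-1,[-0.005,0.05,0],0],
    [-1,[-0.005,0.05,0],0],
    [-1,[-0.005,0.05,0],0],
    [-1,[-0.005,0.05,0],0]
  ]
}}

```text
time: 5.78
position: [0.548, 0.0321, 0.1515]
tcp_rot: [0.001, -0.039, 0.999, -0.0]
ft_force: [0.4, -0.4, -0.2]
width: 0.0234
```

Call:
{"method": "step_arm", "body": {
  "motion": [
    [-1,[-0.005,0.05,0],0],
    [-1,[-0.005,0.05,0],0],
    [-1,[-0.003,0.005,0],0],
    [-1,[0,0,0],0]
  ]
}}

```text
time: 6.28
position: [0.535, 0.1357, 0.1511]
tcp_rot: [0.0, -0.04, 0.999, -0.0]
ft_force: [0.4, -0.3, -0.7]
width: 0.0237
```

Run:
```python
from h import *
d=grab('wrist','w4.png'); np.savez('w4.npz',**d)
s=arm.get_state(); print(s['position'],s['width'])
```

```text
[0.53517562 0.13509319 0.15108143] 0.0235525433668051
```

View pics/w4.png

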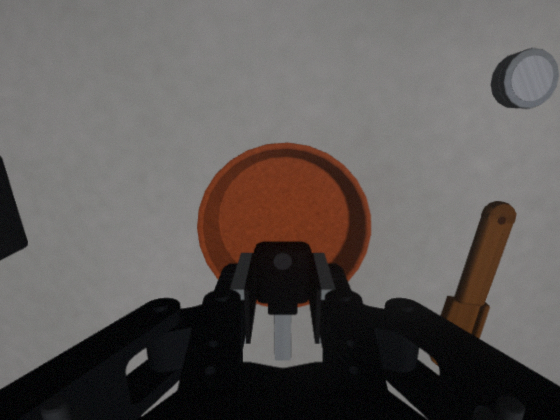

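The key is held level. Bow edges are at rows 242 to 305 and the blade points ahead; the dish rim is centred around (285,222).

Run:
```python
from fit import *
d=np.load('w4.npz'); d={k:d[k] for k in d}
p=lambda u,v,z:(px2w(d,u,v,z)[:2]*1000).round(1)
print('bow near',p(283,242,.139),'bow far',p(283,305,.139),'tip',p(283,360,.134))
C=np.array([550.9,137.6])
for a in range(90,271,45): print(a,w2px(d,[(C[0]+68*np.cos(np.radians(a)))/1000,(C[1]+68*np.sin(np.radians(a)))/1000,.03]).round())
```

```text
bow near [518.8 135.3] bow far [549.7 137.8] tip [584.1 140.6]
90 [369. 238.]
135 [352. 175.]
180 [290. 142.]
225 [222. 164.]
270 [194. 224.]
```

Call:
{"method": "step_arm", "body": {
  "motion": [
    [-1,[0,0.0005,-0.05],0],
    [-1,[0,0,-0.05],0],
    [-1,[0,0,-0.015],0],
    [-1,[0,0,-0.0075],0],
    [-1,[0,0,0],0]
  ]
}}

```text
time: 6.95
position: [0.5358, 0.1359, 0.0291]
tcp_rot: [0.0, -0.039, 0.999, 0.0]
ft_force: [-0.2, 0.7, -0.4]
width: 0.0236
```

Call:
{"method": "step_arm", "body": {
  "motion": [
    [-1,[0,0,-0.001],0],
    [-1,[0,0,0],0],
    [-0.2,[0,0,0],0],
    [-0.2,[0,0,0],0],
    [-0.2,[0,0,0.01],0],
    [-0.2,[0,0,0.05],0],
    [0,[0,0,0.06],0],
    [1,[0,-0.03,0.04],0],
    [1,[-0.01,-0.06,0],0],
    [1,[-0.01,-0.06,0],0]
  ]
}}

```text
time: 8.2
position: [0.5151, -0.0151, 0.1887]
tcp_rot: [0.001, -0.04, 0.999, -0.0]
ft_force: [1.5, 0.2, -0.8]
width: 0.0855
```

Run:
```python
from h import *
d=grab('wrist'); np.savez('w5.npz',**d)
t=grab('top'); a=cv2.resize(t['img'][190:270,180:275],None,fx=5,fy=5,interpolation=cv2.INTER_CUBIC)
cv2.imwrite('pics/t5.png',a)
```

```text
(no output)
```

View pics/t5.png

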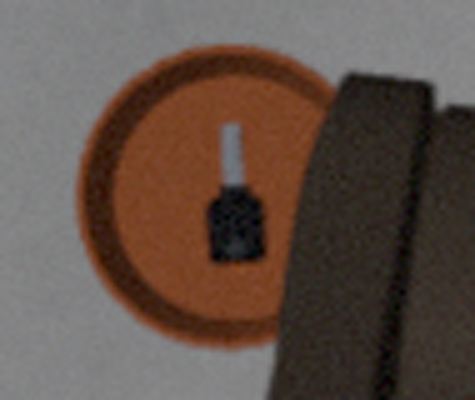

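The key lies flat in the dish: tip at (231,124) and bow bottom at (237,262) in the crop. Next, the card.

Call:
{"method": "step_arm", "body": {
  "motion": [
    [0.7,[-0.0104,-0.0455,0],-3.7],
    [0.7,[-0.0104,-0.0455,0],-3.7],
    [0.7,[-0.0104,-0.0455,0],-3.7],
    [0.7,[-0.0104,-0.0455,0],-3.7],
    [0.7,[-0.0104,-0.0455,0],-3.7],
    [0.7,[-0.0104,-0.0455,0],-3.7],
    [0.7,[-0.0104,-0.0455,-0.03],-3.6],
    [0.7,[0,0,-0.05],0],
    [0.7,[0,0,-0.03],0],
    [0.7,[0,0,0],0]
  ]
}}

```text
time: 9.55
position: [0.4414, -0.3314, 0.076]
tcp_rot: [-0.002, 0.185, 0.983, 0.001]
ft_force: [0.2, 0.4, 1.2]
width: 0.0724
```

Run:
```python
from fit import *
t=grab('top')
a=px2w(t,180+231/5,190+124/5,.011)[:2]*1000; b=px2w(t,180+237/5,190+262/5,.014)[:2]*1000
print('key in dish ends',a.round(1),b.round(1),'mid',((a+b)/2).round(1))
t['img'][:]=t['img']; fit(t,'dish',(185,190,267,268),(551,138,0),30,1)
d=grab('wrist','w6.png'); s=arm.get_state(); print(s['position'],s['width'])
for c in box(-46,46,-29,29,12,12)[::2]:
    A=np.radians(-21.3); print(w2px(d,[(442.3+np.cos(A)*c[0]-np.sin(A)*c[1])/1000,(-333.5+np.sin(A)*c[0]+np.cos(A)*c[1])/1000,.012]).round())
```

```text
key in dish ends [582.5 138.2] [521.1 133.5] mid [551.8 135.9]
dish [550.9 137.6] yaw 0.0 cost 3.8 of 2879.5
[ 0.44279496 -0.33238981  0.07826139] 0.07264597443318019
[228. 161.]
[330. 161.]
[234. 305.]
[325. 305.]
```

View pics/w6.png

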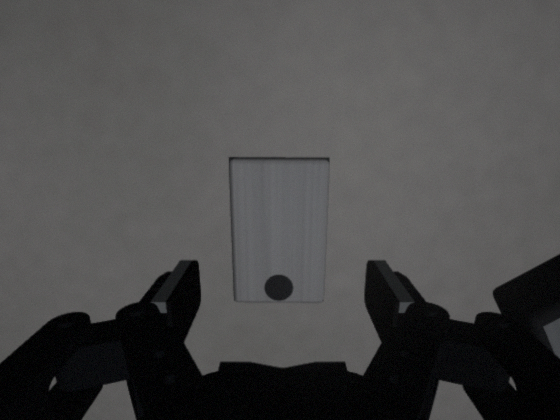

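The card is square to the jaws and within 2 mm of the prediction. Lowering and gripping.

Call:
{"method": "step_arm", "body": {
  "motion": [
    [0.7,[-0.001,0,-0.045],0],
    [0.7,[0,0,-0.012],0],
    [0.7,[0,0,0],0],
    [-1,[0,0,0],0],
    [-1,[0,0,0],0],
    [-1,[0,0,0],0],
    [-1,[0,0,0],0]
  ]
}}

```text
time: 10.52
position: [0.4421, -0.3329, 0.0224]
tcp_rot: [0.001, 0.185, 0.983, -0.001]
ft_force: [-2.4, 3.4, 16.1]
width: 0.0547
```

Call:
{"method": "step_arm", "body": {
  "motion": [
    [-1,[0,0,0.03],0],
    [-1,[0,0,0.05],0],
    [-1,[0.0165,0.0466,0.04],3.4],
    [-1,[0.0165,0.0466,0],3.4],
    [-1,[0.0165,0.0466,0],3.4],
    [-1,[0.0165,0.0466,0],3.4],
    [-1,[0.0165,0.0466,0],3.4],
    [-1,[0.0165,0.0466,0],3.4],
    [-1,[0.0165,0.0466,0],3.3],
    [-1,[0,0,0],0]
  ]
}}

```text
time: 11.78
position: [0.5579, -0.0041, 0.141]
tcp_rot: [0.001, -0.023, 1.0, 0.0]
ft_force: [-0.1, -0.3, -1.2]
width: 0.0545
```

Run:
```python
from h import *
d=grab('wrist','w7.png'); np.savez('w7.npz',**d)
s=arm.get_state(); print(s['position'],s['tcp_rot'],s['width'])
```

```text
[ 0.55713134 -0.00564946  0.14075185] [ 7.65075955e-04 -2.22275362e-02  9.99752641e-01 -9.10225640e-05] 0.054678178221413194
```

View pics/w7.png

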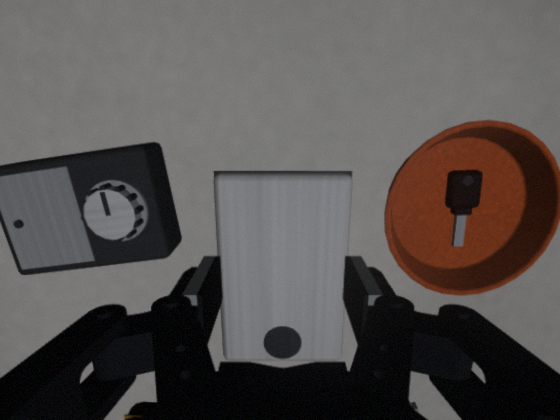

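The card is held level, with corners near (215,172), (352,171), (343,361) and (224,361). The key in the dish has its bow's near edge at (464,170) and tip at (459,247).

Run:
```python
from fit import *
d=np.load('w7.npz'); d={k:d[k] for k in d}
C=np.array([px2w(d,u,v,.130)[:2]*1000 for u,v in[(215,172),(352,171),(343,361),(224,361)]])
print('card',C.round(1).tolist(),C.mean(0).round(1),[np.linalg.norm(C[i]-C[i-1]).round(1) for i in range(4)])
M['dish']=[cyl(58,68,0,30)]
try: fit(d,'dish',(378,110,560,300),(551,138,0),20,1)
except Exception as e: print(e)
print('key',(px2w(d,464,170,.016)[:2]*1000).round(1),(px2w(d,459,247,.011)[:2]*1000).round(1))
```

```text
card [[512.2, -33.2], [509.2, 22.6], [601.6, 27.9], [604.2, -29.8]] [556.8  -3.1] [np.float64(92.1), np.float64(55.9), np.float64(92.5), np.float64(57.8)]
dish [550.6 138.7] yaw 0.0 cost 16.8 of 24382.3
key [520.6 132.2] [584.3 143. ]
```

Call:
{"method": "step_arm", "body": {
  "motion": [
    [-1,[0,0,-0.05],0],
    [-1,[0,0,-0.045],0],
    [-1,[0,0,-0.015],0],
    [-1,[0,0,-0.006],0],
    [-1,[0,0,0],0],
    [-1,[0,0,0],0]
  ]
}}

```text
time: 12.58
position: [0.5574, -0.0071, 0.0249]
tcp_rot: [0.001, -0.021, 1.0, -0.0]
ft_force: [-0.4, 0.2, -0.2]
width: 0.0544
```

Call:
{"method": "step_arm", "body": {
  "motion": [
    [-1,[-0.0005,0,-0.002],0],
    [-1,[0,0,0],0]
  ]
}}

```text
time: 12.82
position: [0.5568, -0.007, 0.0225]
tcp_rot: [0.001, -0.021, 1.0, -0.0]
ft_force: [-1.4, -0.3, 10.9]
width: 0.0547
```

Call:
{"method": "step_arm", "body": {
  "motion": [
    [0.6,[0,0,0],0],
    [0.6,[0,0,0],0],
    [0.6,[0,0,0.03],0],
    [0.6,[0,0,0.06],0],
    [0.6,[-0.019,0.045,0.04],0],
    [0.6,[-0.019,0.045,0],0],
    [0.6,[-0.019,0.045,0],0],
    [0.3,[-0.019,0.045,0],0],
    [0.3,[-0.019,0.045,0],0],
    [0.3,[-0.019,0.045,0],0]
  ]
}}

```text
time: 14.08
position: [0.4414, 0.2639, 0.1513]
tcp_rot: [0.0, -0.021, 1.0, 0.0]
ft_force: [0.9, 0.9, 0.1]
width: 0.0556
```

Call:
{"method": "step_arm", "body": {
  "motion": [
    [0.3,[-0.019,0.046,-0.03],0],
    [0.3,[0,0,-0.045],0],
    [0.3,[0,0,0],0]
  ]
}}

```text
time: 14.45
position: [0.4211, 0.3078, 0.074]
tcp_rot: [-0.002, -0.022, 1.0, -0.001]
ft_force: [0.2, -0.4, 1.4]
width: 0.0554
```

Run:
```python
from fit import *
d=grab('wrist','w8.png'); s=arm.get_state(); print(s['position'],s['width'])
print(w2px(d,[.4233,.3095,.018]),w2px(d,[.4233-.0215,.3095,.018]),w2px(d,[.4233,.331,.018]))
t=grab('top'); np.savez('top8.npz',**t)
cv2.imwrite('pics/t8.png',cv2.resize(t['img'][180:275,185:400],None,fx=3.6,fy=3.6,interpolation=cv2.INTER_CUBIC))
```

```text
[0.42232028 0.30797763 0.07569722] 0.055506362815434335
[284.35045234 245.61971887] [286.07313582 209.5456789 ] [321.60151188 247.13389262]
```

View pics/w8.png

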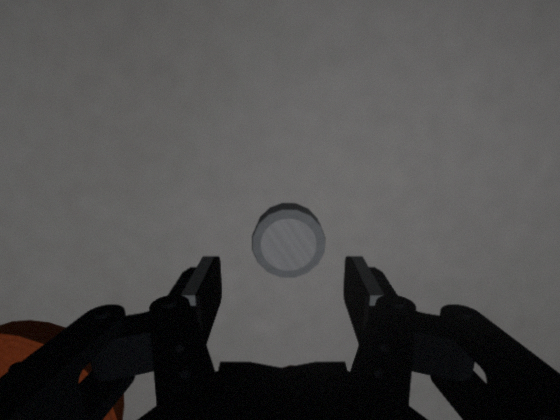

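View pics/t8.png

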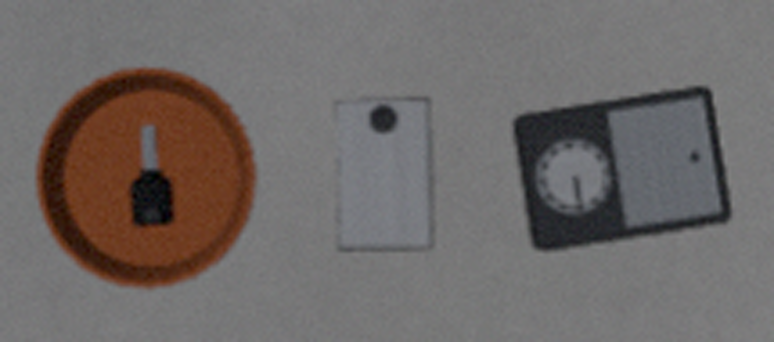

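The balm tin's lid is centred at (288,240), about 2 mm off my estimate. The top view shows the key in the dish, and the card lying between dish and safe with corners (337,99), (432,98), (433,248), (338,248) in the crop.

Call:
{"method": "step_arm", "body": {
  "motion": [
    [0.3,[-0.0015,0.002,-0.04],0],
    [0.3,[0,0,-0.0115],0],
    [0.3,[0,0,0],0],
    [-1,[0,0,0],0],
    [-1,[0,0,0],0],
    [-1,[0,0,0],0],
    [-1,[0,0,0],0]
  ]
}}

```text
time: 15.42
position: [0.4225, 0.3107, 0.0265]
tcp_rot: [0.001, -0.021, 1.0, 0.0]
ft_force: [-0.6, -4.7, 11.9]
width: 0.0398
```

Run:
```python
from fit import *
t=np.load('top8.npz'); t={k:t[k] for k in t}
P=lambda u,v,z:px2w(t,185+(u+.5)/3.6-.5,180+(v+.5)/3.6-.5,z)[:2]*1000
C=np.array([P(*c,.012) for c in[(337,99),(432,98),(433,248),(338,248)]])
print('card',C.round(1).tolist(),C.mean(0).round(1),[np.linalg.norm(C[i]-C[i-1]).round(1) for i in range(4)])
for th in(7,10,13): fit(t,'card',(265,195,320,260),(556,-7,.03),th)
a=fit(t,'dish',(185,190,267,268),(551,138,0),30,1); b=fit(t,'key_safe',(318,195,398,258),(562,-150,.17),25)
print('mid',(np.array(a)+b)[:2]/2)
a=P(148,125,.011);b=P(152,225,.016);print('key',a,b,(a+b)/2)
```

```text
card [[601.9, 22.4], [603.8, -36.3], [511.4, -38.7], [510.1, 19.8]] [556.8  -8.2] [np.float64(91.9), np.float64(58.7), np.float64(92.4), np.float64(58.5)]
card [ 5.582e+02 -2.000e-01] yaw 1.3 cost 569.5 of 333.3
card [554.9 -14.1] yaw 6.4 cost 781.1 of 170.2
card [552.8 -13.4] yaw 6.8 cost 891.2 of 56.9
dish [551.  137.6] yaw 0.0 cost 3.2 of 2882.6
key_safe [ 562.4 -151.7] yaw 10.4 cost 3.6 of 2150.6
mid [556.70269756  -7.06797616]
key [583.42010434 139.26906032] [521.68066764 134.50453458] [552.55038599 136.88679745]
```

Call:
{"method": "step_arm", "body": {
  "motion": [
    [-1,[0,0,0.02],0],
    [-1,[0,0,0.05],0],
    [-1,[0.0192,-0.0454,0.05],0],
    [-1,[0.0192,-0.0454,0],0],
    [-1,[0.0192,-0.0454,0],0],
    [-1,[0.0192,-0.0454,0],0],
    [-1,[0.0192,-0.0454,0],0],
    [-1,[0.0192,-0.0454,0],0],
    [-1,[0.0192,-0.0454,-0.03],0],
    [-1,[0,0,0],0]
  ]
}}

```text
time: 16.68
position: [0.5546, -0.0052, 0.1089]
tcp_rot: [-0.0, -0.019, 1.0, -0.0]
ft_force: [0.4, 0.6, -0.7]
width: 0.0395
```

Run:
```python
from fit import *
d=grab('wrist','w9.png'); np.savez('w9.npz',**d)
s=arm.get_state(); print(s['position'],s['width'],s['ft_force'])
```

```text
[ 0.55405055 -0.00369203  0.1095104 ] 0.03971304945990005 [-0.28077545  0.62826363 -0.95929791]
```

View pics/w9.png

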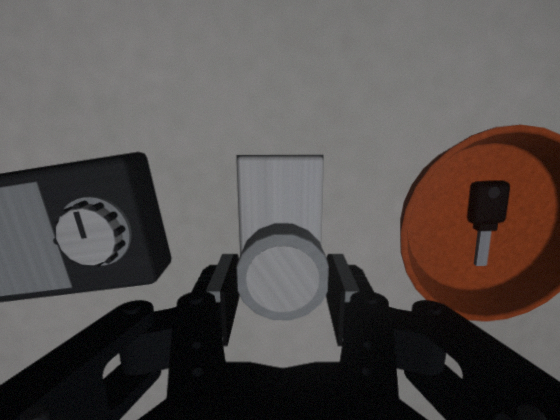

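The tin is held upright, lid centred at (283,277). The card below has its near corners at (237,155) and (323,155).

Run:
```python
from fit import *
d=np.load('w9.npz'); d={k:d[k] for k in d}
q=lambda u,v,z:(px2w(d,u,v,z)[:2]*1000).round(1)
print('lid c',q(283,277,.101),'l/r',q(236,277,.101),q(330,277,.101),'near/far',q(283,237,.101),q(283,319,.101))
a,b=q(237,155,.012),q(323,155,.012); print('card near',a,b,'centre',(a+b)/2+46*np.array([np.cos(np.radians(2.3)),np.sin(np.radians(2.3))]), np.linalg.norm(a-b))
```

```text
lid c [553.1  -4.4] l/r [553.9 -24.9] [552.3  16.1] near/far [534.6  -5.1] [574.   -3.6]
card near [510.8 -36. ] [508.6  20.4] centre [555.66294218  -5.95393754] 56.44289149219767
```

Call:
{"method": "step_arm", "body": {
  "motion": [
    [-1,[0.0025,-0.002,-0.045],0],
    [-1,[0,0,-0.018],0],
    [-1,[0,0,0],0],
    [-1,[0,0,0],0]
  ]
}}

```text
time: 17.23
position: [0.557, -0.0038, 0.0474]
tcp_rot: [0.001, -0.021, 1.0, -0.0]
ft_force: [-0.3, -0.2, -0.2]
width: 0.0398
```

Run:
```python
from fit import *
for i in range(4):
    d=grab('wrist'); s=arm.get_state(); print(s['position'].round(4),s['ft_force'].round(1))
```

```text
[ 0.5572 -0.004   0.0475] [ 0.9 -0.4 -0.4]
[ 0.5572 -0.0041  0.0475] [ 0.7 -0.8  0.6]
[ 0.5571 -0.0041  0.0473] [0.5 0.1 0. ]
[ 0.5571 -0.0042  0.0472] [-0.3  0.3  0.3]
```

Call:
{"method": "step_arm", "body": {
  "motion": [
    [-1,[-0.0003,-0.0035,-0.004],0],
    [-1,[0,0,-0.003],0],
    [-1,[0,0,0],0]
  ]
}}

```text
time: 17.8
position: [0.556, -0.0079, 0.0388]
tcp_rot: [-0.0, -0.021, 1.0, 0.0]
ft_force: [0.2, 0.4, -0.1]
width: 0.0399
```

Call:
{"method": "step_arm", "body": {
  "motion": [
    [-1,[0,0,-0.001],0],
    [-1,[0,0,0],0]
  ]
}}

```text
time: 18.05
position: [0.5561, -0.0078, 0.0386]
tcp_rot: [-0.0, -0.021, 1.0, -0.0]
ft_force: [-3.1, -1.2, 9.4]
width: 0.0398
```

Call:
{"method": "step_arm", "body": {
  "motion": [
    [0.2,[0,0,0],0],
    [0.2,[0,0,0],0],
    [0.2,[0,0,0.02],0],
    [0.2,[0,0,0.05],0],
    [0.2,[0.0,0.03,0.05],-0.9],
    [0,[0.005,0.045,0],-1],
    [0,[0.005,0.045,0],-1],
    [0,[0.005,0.045,0],-1],
    [0,[0.005,0.045,0],-1],
    [0,[0.005,0.045,0],-1]
  ]
}}

```text
time: 19.3
position: [0.5812, 0.2488, 0.1581]
tcp_rot: [-0.0, 0.031, 1.0, -0.0]
ft_force: [0.6, -1.1, 0.2]
width: 0.0428
```

Run:
```python
from fit import *
t=grab('top'); np.savez('top10.npz',**t)
cv2.imwrite('pics/t10.png',cv2.resize(t['img'][190:265,262:325],None,fx=8,fy=8,interpolation=cv2.INTER_CUBIC))
s=arm.get_state(); print(s['position'])
```

```text
[0.58189062 0.25363445 0.15831981]
```

View pics/t10.png

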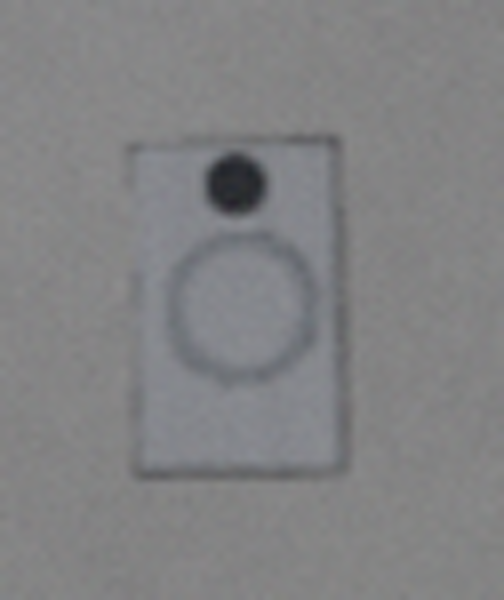

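Run:
```python
from fit import *
t=np.load('top10.npz'); t={k:t[k] for k in t}
P=lambda u,v,z:px2w(t,262+(u+.5)/8-.5,190+(v+.5)/8-.5,z)[:2]*1000
C=np.array([P(*c,.012) for c in[(130,146),(338,138),(346,470),(137,474)]])
print('card',C.mean(0).round(1),[np.linalg.norm(C[i]-C[i-1]).round(1) for i in range(4)],'tin',P(242,308,.03).round(1))
```

```text
card [556.4  -7.6] [np.float64(91.0), np.float64(57.9), np.float64(92.1), np.float64(57.9)] tin [555.8  -8.6]
```

Call:
{"method": "step_arm", "body": {
  "motion": [
    [0,[0.008,0.029,-0.02],-0.7],
    [0,[0.008,0.029,-0.04],-0.6],
    [0,[0,0,-0.02],0],
    [0,[0,0,0],0]
  ]
}}

```text
time: 19.85
position: [0.5959, 0.3043, 0.0765]
tcp_rot: [-0.002, 0.042, 0.999, -0.001]
ft_force: [0.5, -0.1, 0.7]
width: 0.0431
```

Run:
```python
from fit import *
d=grab('wrist','w11.png'); s=arm.get_state(); print(s['position'],s['tcp_rot'],s['width'])
A=np.radians(-4.9); R=np.array([[np.cos(A),-np.sin(A)],[np.sin(A),np.cos(A)]])
for x,y in((-85,0),(12,20),(12,-20),(12,13),(12,-13)): print((x,y),w2px(d,np.r_[(R@[x,y]+[602.9,312.6])/1000,.012]).round())
```

```text
[0.59672621 0.3044103  0.07794867] [-6.63967113e-04  4.19329621e-02  9.99120124e-01 -4.04228350e-04] 0.04245335283347079
(-85, 0) [298.  99.]
(12, 20) [329. 265.]
(12, -20) [263. 265.]
(12, 13) [317. 265.]
(12, -13) [275. 265.]
```

View pics/w11.png

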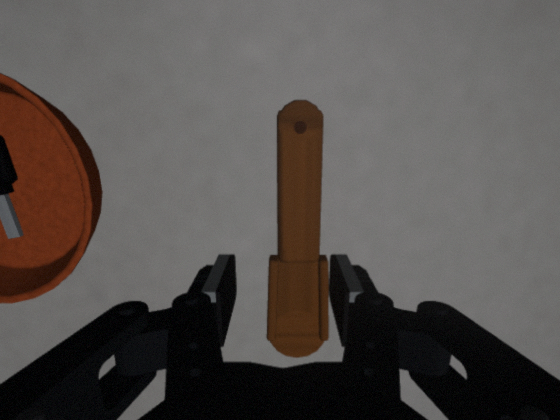

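The handle's end is at (300,100) and the blade starts at row 257, slightly nearer than predicted, so I'll grip at about x = -8 mm.

Call:
{"method": "step_arm", "body": {
  "motion": [
    [0,[-0.002,0.0087,0],0],
    [0,[0,0,-0.04],0],
    [0,[0,0,-0.0135],0],
    [0,[0,0,0],0],
    [-1,[0,0,0],0],
    [-1,[0,0,0],0],
    [-1,[0,0,0],0],
    [-1,[0,0,0],0]
  ]
}}

```text
time: 20.9
position: [0.596, 0.3143, 0.0264]
tcp_rot: [0.001, 0.042, 0.999, 0.0]
ft_force: [-1.8, -0.6, 7.0]
width: 0.0228
```

Call:
{"method": "step_arm", "body": {
  "motion": [
    [-1,[0,0,0.03],0],
    [-1,[0,0,0.05],0],
    [-1,[-0.0125,-0.0475,0.05],0],
    [-1,[-0.0125,-0.0475,0],0],
    [-1,[-0.0125,-0.0475,0],0],
    [-1,[-0.0125,-0.0475,0],-5],
    [-1,[-0.0125,-0.0475,0],-10],
    [-1,[-0.0125,-0.0475,0],-10],
    [-1,[-0.0125,-0.0475,0],-10],
    [-1,[-0.0125,-0.0475,0],-10]
  ]
}}

```text
time: 22.15
position: [0.4965, -0.0625, 0.1504]
tcp_rot: [0.001, 0.424, 0.906, 0.0]
ft_force: [0.2, -0.3, -0.9]
width: 0.0228
```

Call:
{"method": "step_arm", "body": {
  "motion": [
    [-1,[-0.0125,-0.0475,0],-10],
    [-1,[-0.0125,-0.0475,0],-10],
    [-1,[0,0,0],-10],
    [-1,[0,0,0],0],
    [-1,[0,0,-0.03],0],
    [-1,[0,0,0],0]
  ]
}}

```text
time: 22.9
position: [0.4708, -0.155, 0.1185]
tcp_rot: [-0.001, 0.64, 0.769, -0.0]
ft_force: [0.1, -0.4, -0.8]
width: 0.0229
```

Run:
```python
from fit import *
d=grab('wrist','w12.png'); np.savez('w12.npz',**d); s=arm.get_state(); q=s['tcp_rot']; print(s['position'],q,s['width'],'tool y',np.degrees(2*np.arctan2(q[2],q[1]))-90)
```

```text
[ 0.47129354 -0.15522395  0.11934283] [-6.83982662e-04  6.39926700e-01  7.68435619e-01 -2.23432006e-04] 0.0226280125241945 tool y 10.427267500184016
```

View pics/w12.png

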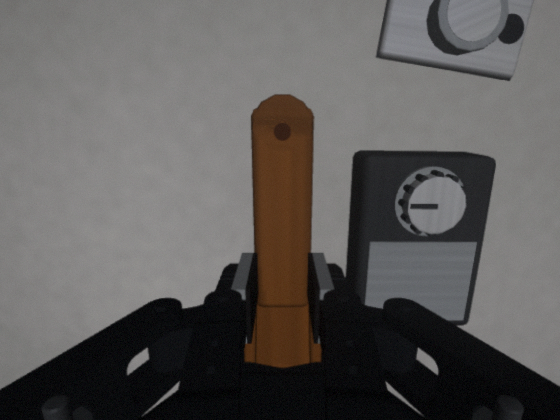

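The shoehorn is held straight: handle end at (283,96), blade step at row 305. The safe is to the right with its near face parallel to it.

Run:
```python
from fit import *
d=np.load('w12.npz'); d={k:d[k] for k in d}
q=lambda u,v,z:(px2w(d,u,v,z)[:2]*1000)
e,s=q(283,96,.105),q(284,305,.105); L=np.linalg.norm(e-s); u=(s-e)/L
print('end',e.round(1),'step',s.round(1),'len(97)',L.round(1),'yaw',np.degrees(np.arctan2(u[1],u[0])).round(2))
tcp=np.array([471.2,-155.2]); print('tcp along from end',(tcp-e)@u)
fit(d,'key_safe',(340,140,510,335),(562,-151.5,.176),25)
```

```text
end [457.  -79.2] step [ 474.3 -169.8] len(97) 92.2 yaw -79.2
tcp along from end 77.3600047311893
key_safe [ 561.3 -152.5] yaw 9.1 cost 1106.8 of 24939.4
```

Call:
{"method": "step_arm", "body": {
  "motion": [
    [-1,[-0.0008,-0.0052,-0.03],-0.4],
    [-1,[0,0,-0.04],0],
    [-1,[0,0,-0.014],0],
    [-1,[0,0,-0.005],0],
    [-1,[0,0,0],0],
    [-1,[0,0,0],0]
  ]
}}

```text
time: 23.7
position: [0.4714, -0.1613, 0.0313]
tcp_rot: [0.001, 0.644, 0.765, 0.0]
ft_force: [0.4, 0.4, -0.5]
width: 0.0226
```

Call:
{"method": "step_arm", "body": {
  "motion": [
    [-1,[-0.001,0.001,-0.003],0.2],
    [-1,[0,0,-0.001],0],
    [-1,[0,0,0],0]
  ]
}}

```text
time: 24.08
position: [0.4697, -0.1601, 0.0264]
tcp_rot: [-0.0, 0.643, 0.766, -0.0]
ft_force: [-1.3, 0.5, 2.8]
width: 0.023
```

Call:
{"method": "step_arm", "body": {
  "motion": [
    [-1,[0,0,-0.001],0],
    [-1,[0,0,0],0]
  ]
}}

```text
time: 24.32
position: [0.4698, -0.1601, 0.0262]
tcp_rot: [0.0, 0.643, 0.766, 0.0]
ft_force: [-4.5, 2.7, 25.3]
width: 0.0228
```

Call:
{"method": "step_arm", "body": {
  "motion": [
    [-1,[0,0,0.001],0],
    [-0.3,[0,0,0],0],
    [-0.3,[0,0,0],0],
    [-0.3,[0,0,0.02],0],
    [-0.3,[0,0,0.06],0],
    [-0.3,[-0.01,-0.05,0.05],0],
    [0,[-0.01,-0.05,0],0],
    [0,[-0.01,-0.05,0],0],
    [0,[-0.01,-0.05,0],0],
    [0,[0,0,0],0]
  ]
}}

```text
time: 25.58
position: [0.4304, -0.3571, 0.1499]
tcp_rot: [0.001, 0.644, 0.765, -0.0]
ft_force: [0.7, 0.2, -0.6]
width: 0.0426
```

Run:
```python
from fit import *
t=grab('top'); np.savez('top13.npz',**t)
cv2.imwrite('pics/t13.png',cv2.resize(t['img'][95:310,180:450],None,fx=2.7,fy=2.7,interpolation=cv2.INTER_CUBIC))
h=fit(t,'shoehorn',(315,247,415,290),(471.7,-167.6,np.radians(-80)),25)
s=fit(t,'key_safe',(318,195,398,252),(562,-151.5,.175),25)
fit(t,'dish',(185,190,267,268),(551,138,0),30,1)
c,k=np.cos(s[2]),np.sin(s[2]); v=np.array(h[:2])-s[:2]; print('rel in safe frame',v@[c,k],v@[-k,c],'gap',-(v@[c,k])-62,'dyaw',np.degrees(h[2]-s[2])+90)
```

```text
shoehorn [ 471.  -166.5] yaw -79.7 cost 3.7 of 1039.8
key_safe [ 562.4 -152. ] yaw 10.0 cost 3.5 of 2146.3
dish [550.9 137.6] yaw 0.0 cost 4.1 of 2877.0
rel in safe frame -92.49199281531362 1.5176694393064887 gap 30.491992815313623 dyaw 0.26986698409648113
```

View pics/t13.png

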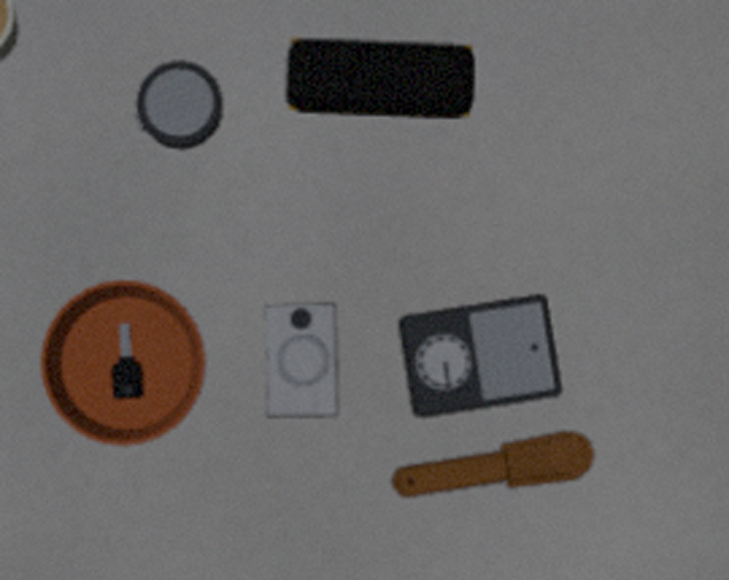

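The final top view shows the key in the dish, the tin on the card midway, and the shoehorn along the safe. The bystanders haven't moved. Handing in.

```bash
python3 -c "
from bench import arm
print(arm.hand_in())"
```

```text
the job is handed in; nothing more can be done
None
```

I placed all four things in the order asked and handed the job in at about 26 s of robot time. No verdict came back. The arm was clear of everything, and the largest force I saw reported was about 25 N at the wrist.

These are the last checks from the camera pictures:

- **Bike lock key:** it lies flat on the dish floor, about 1.5–2 mm from the centre.
- **Card case:** it lies flat at (556.4, -7.6) mm, and the midpoint between dish and safe is (556.7, -7.1) mm. The measured dish-to-safe distance was 289.5 mm against the 290 mm given.
- **Lip balm tin:** it stands lid up, about 1 mm from the middle of the card case.
- **Shoehorn:** the gap to the safe's near face is 30.5 mm at the blade. It is parallel to within 0.3° and centred to within 1.5 mm.
- **Polish tin and glasses case:** I never went near them, and in the last view they look unmoved. I did not re-measure them.

Two things disagreed slightly:

- **Cameras:** the wrist and top cameras differ by 1–2 mm sideways, which is about their stated calibration, so these figures are no better than that.
- **Shoehorn blade:** its start looked about 5 mm nearer the handle than described, so I gripped the handle at about x = -7 mm instead of -5 mm.

I viewed 17 pictures, three over the budget of 14 and one more than the one or two extra it allows.

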